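# Rack the slate coaster on the drinks trolley

## Task

Take the dark slate coaster off the little white easel it leans on and stand it upright in the steel wire rack, in the empty end gap farthest from the white marble coaster. Lower it all the way down onto the rack's rails before you let go, rather than dropping it, and leave the cork and marble coasters where they are.

Things in the scene. Friction and masses are not known exactly. Their poses are not given: they have to be found in the camera images.
- slate_center (a point): Centre of the loose dark slate coaster, a disc 100 mm across, 10 mm thick, 0.2 kg; x is the disc's axis. It starts on a fixed white wooden easel, top reclined 20 degrees towards its +x side. Two pegs carry its lower rim; behind it stand two prongs with 46 mm clear between them, ending 12 mm above the disc's centre along its face: the upper rim is free to pinch by its two faces from above.
- rack_gap (a point): Where the slate coaster's centre belongs, 64 mm up, in the +x end gap of a fixed steel wire rack of three gaps 46 mm apart along x (marble in the -x one); z is up. A racked disc has its axis along x, its rim on two rails 65 mm apart, between tines 32 mm either side of the middle: 20 mm clear, flaring to 33 mm at the tips, which end 25 mm above this point. It may lean 12 degrees in the play.
- cork_center (a point): Centre of the brown cork coaster, same size and axes as the slate one, on an identical easel; a bystander.
- marble_center (a point): Centre of the white marble coaster, same size and axes, standing in the rack's -x end gap, perhaps leaning a little; a bystander.
Things that resemble listed ones, but are neither listed nor needed, are in the scene too. What is shaped like the part that bears slate_center but blue or red is not meant.

How it is judged:
By the outcome, as a careful person would: the job done as asked, in the order asked, and still so for the second after the job is handed in, with the robot touching nothing.
It also fails if it takes over 37 s, if anything falls off the work surface, if the arm or the gripper's body presses on something with over 40 N, if the wrist force passes 120 N, or if a joint passes its speed limit or range.

## Robot

A 7-joint arm with a two-finger parallel gripper is mounted at the origin on the work surface. World frame = base frame: x ahead of the robot, y to its left, z up, the work surface at z = 0. Lengths are in m, angles in rad, forces in N, time in s.
With the tool pointing down it reaches from about 0.4 to 0.85 m from the base axis. Payload 10.4 kg.
Tool frame: the origin (TCP) lies midway between the tips of the shut fingers; the grasp point (between the pads) lies manip.pinch_z behind it (manip.pinch_z is the distance from the TCP to the grasp point, in m); z points along the fingers, y is the direction in which the jaws open and shut (so a half turn about z gives the same grasp; the last joint's range is limited). The gripper opens to 85 mm and grips with 20 to 120 N. Pads are 22 mm wide; open, the fingers measure 114 mm over their backs; the gripper's body (76 mm by 85 mm) begins 54 mm behind the grasp point. The pads swing forward as they close: fully open they stand 13 mm farther back than shut.
Start: joints at [1.203, 0.332, -0.065, 1.46, 0.022, 1.35, -0.088], TCP at [0.211, -0.588, 0.231] pointing down, gripper open.
Joint ranges: [-2.6, 2.6], [-0.5, 2.12], [-1.47, 1.34], [0.16, 2.42], [-1.27, 4.41], [0.06, 2.06], [-2.6, 2.6]. Speed limits (rad/s): [2.22, 2.22, 2.79, 2.79, 3.14, 3.14, 3.14].

## Interface

Orientations are given as a unit quaternion [x, y, z, w].
In Python, from workcell import manip gives the robot as it stands.
- The arm moves only by the shell command python3 -m handwheel 'ROWS' [FORCE]. ROWS is JSON, a list that holds one entry, the list of rows, each a list of 7 numbers: the shift along the tool's x, y, z in m, then the turn, a rotation vector about the tool's x, y, z in rad, then the finger opening in m, from 0 to 0.0854. In form: [[[tx, ty, tz, ax, ay, az, claw], ...]]. A call has 1 to 8 rows; each row is the pose to reach, as a shift and turn from the pose commanded when the call began, along the tool's axes at that moment; what a row does not reach only later rows make up. A row lasts 1/8 s, in which the tool goes at most 62.5 mm and 10.7 degrees, less where a joint would pass 70% of its speed; a pose out of reach is approached as far as the arm can. A call with a gripper value outside its range is refused whole. The fingers move at their own pace and stop on an object; FORCE is the grip in N (left out, the last holds). Time passes only in rows, so rows that repeat a pose let the fingers close. It gives the time, the measured TCP pose, the force and the opening at its end, in the units of the state.
- manip.get_obs(): the state, without advancing time (a new reading comes with each control period).
- manip.camera(name): name is "scene" or "top" or "wrist"; returns the picture (480x640x3 uint8, blue, green, red); there is no depth.
- manip.calibration(name): a dict with "fx", "fy", "cx", "cy" (pixels), "view" (4x4, takes a point from world to camera coordinates); the wrist camera has in their place "tool_from_camera" (4x4, takes a point from camera to tool coordinates, whose origin is the TCP and whose axes are the flange's). Camera axes: x right, y up, looking along -z (the intrinsics and any distortion apply to the point x, -y, -z); pixel columns grow to the right and rows downward; lengths in m; the calibration is good to about 2 mm. The wrist camera is an equidistant fisheye: a pixel r from the principal point sees the ray r / f radians off the axis. A picture is of the moment at which its call begins: read the wrist's pose just before it. calibration takes no time and is no camera call.
- manip.hand_in(): hands the job in, once; it reports no verdict.
The state is a dict: "clock": time; "joint_pos": joint angles; "joint_velocities": joint speeds; "tau": joint torques, N m; "position": TCP position; "ee_rot": TCP orientation; "ft_force": force on the tool from outside, world axes, zero at the start; "torque": the same for the moment, N m; "grip_width": opening from 0.0 (shut) to 1.0 (fully open).
Only numpy, scipy, OpenCV 4.12 (cv2) and the standard library are available. Lean on these libraries where they do the work, as an engineer would, in place of code of your own. Each camera call takes 0.05 s, during which the arm holds its last target.

## Working session

There is one attempt and no reset: what is moved stays moved. The work goes in short steps, Python scripts to look and compute and a shell command to move; the robot and the scene stay as the last step left them, time stands still between calls to the robot, and variables do not carry over. Pictures are saved under pics/ and viewed, and the job is handed in when it is done.

```bash
ls; mkdir -p pics; python3 - <<'E'
from workcell import manip
import cv2,json
o=manip.get_obs(); print(o); print(manip.pinch_z)
for n in ["scene","top","wrist"]:
    cv2.imwrite(f"pics/{n}0.png",manip.camera(n)); print(n,manip.calibration(n))
E
```

```text
pics
{'clock': 0.0, 'joint_pos': array([ 1.20340893,  0.3329124 , -0.06467139,  1.46094795,  0.021637  ,
        1.34988717, -0.0885016 ]), 'joint_velocities': array([ 0.00076955,  0.00044777,  0.00111523, -0.00040848,  0.00116135,
       -0.00182116,  0.00068374]), 'tau': array([ 2.57120575e-06, -6.25458169e+01,  4.93132859e-02, -3.91609740e+01,
        1.61663879e-02,  9.99065232e-03,  3.20041060e-07]), 'position': array([ 0.21108872, -0.58787683,  0.23048739]), 'ee_rot': array([ 9.85176658e-01,  1.71541311e-01, -1.79872936e-04, -7.06839357e-04]), 'ft_force': array([-0.65137139, -0.33327185, -0.47878499]), 'torque': array([-0.00114276,  0.00199973, -0.00139046]), 'grip_width': 0.9993804322155342}
0.0187
scene {'fx': 550.5098184282102, 'fy': 550.5098184282102, 'cx': 323.53169173475214, 'cy': 248.1642945596935, 'view': array([[ 0.87227868,  0.48897462,  0.00580792, -0.50614179],
       [-0.34543342,  0.60772284,  0.7150865 ,  0.11969808],
       [ 0.34612954, -0.62576095,  0.69901185, -1.09596935],
       [ 0.        ,  0.        ,  0.        ,  1.        ]])}
top {'fx': 583.0036259457207, 'fy': 583.0036259457207, 'cx': 326.2244079469161, 'cy': 239.95202054681508, 'view': array([[-0.01904469, -0.99954793, -0.02326454,  0.04812285],
       [ 0.98673377, -0.02254256,  0.16077406, -0.56815744],
       [-0.16122582, -0.01989401,  0.98671701, -1.03979933],
       [ 0.        ,  0.        ,  0.        ,  1.        ]])}
wrist {'fx': 371.64829954431775, 'fy': 371.64829954431775, 'cx': 312.84315477440924, 'cy': 238.69741812974138, 'tool_from_camera': array([[ 3.93079806e-04,  9.46040675e-01,  3.24047660e-01,
         8.39730744e-02],
       [ 9.99999123e-01,  3.79903864e-05, -1.32394078e-03,
         7.21382248e-04],
       [-1.26481253e-03,  3.24047896e-01, -9.46039831e-01,
        -1.43041527e-01],
       [ 0.00000000e+00,  0.00000000e+00,  0.00000000e+00,
         1.00000000e+00]])}
```

View pics/scene0.png

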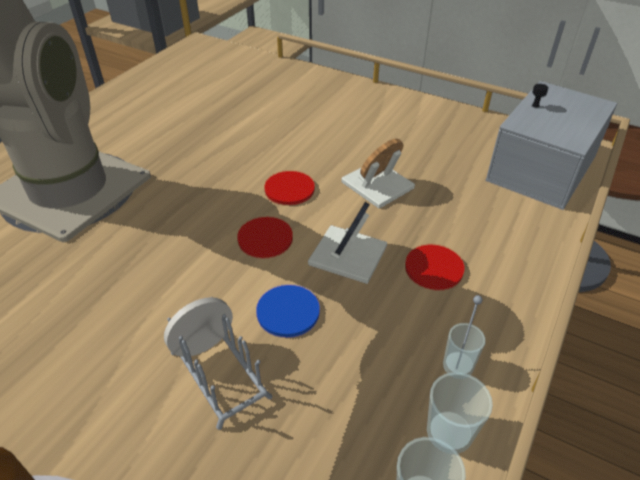

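View pics/top0.png

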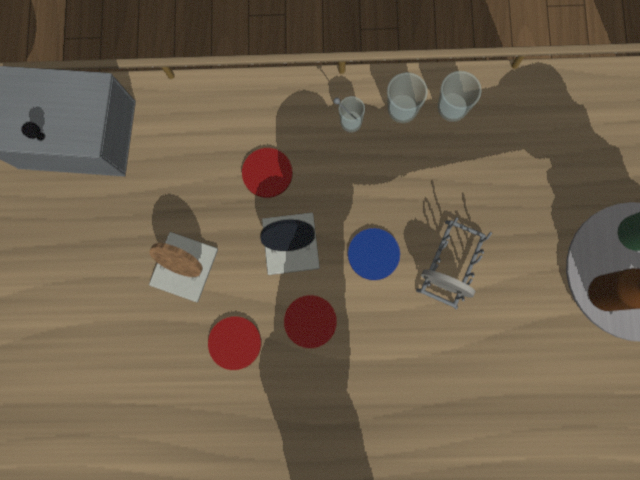

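View pics/wrist0.png

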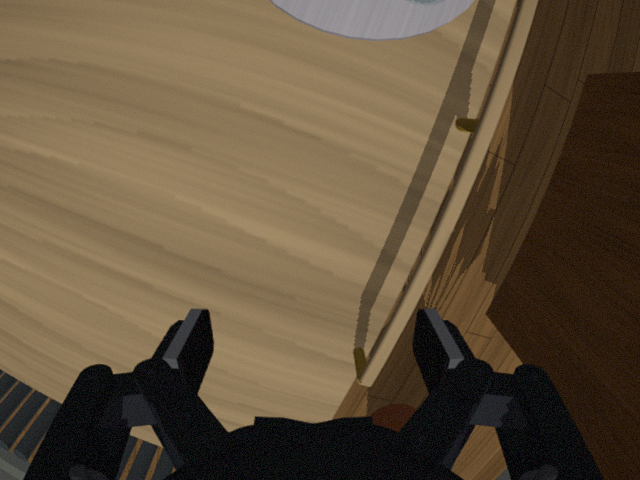

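Top picture: the slate is a dark ellipse at about (288,236) on a white base, the cork is at (177,260) and the marble at (447,283). The rack spans (440..470, 220..300), so its far gap is near (468,228). What could be taken for the slate is the red discs (267,172), (310,322), (234,343), the blue disc (374,254) and the cork on the second easel (177,260). None of those is dark, so the slate is the one at (288,236). I'll check it in crops.

```bash
python3 - <<'E'
import cv2,numpy as np
t=cv2.imread('pics/top0.png'); s=cv2.imread('pics/scene0.png')
a=cv2.resize(t[200:290,245:335],(400,400),interpolation=cv2.INTER_CUBIC)
b=cv2.resize(t[200:320,400:500],(333,400),interpolation=cv2.INTER_CUBIC)
cv2.imwrite('pics/cropT.png',np.hstack([a,b]))
a=cv2.resize(s[190:290,300:400],(400,400),interpolation=cv2.INTER_CUBIC)
b=cv2.resize(s[290:440,155:285],(347,400),interpolation=cv2.INTER_CUBIC)
cv2.imwrite('pics/cropS.png',np.hstack([a,b]))
E
```

```text
(no output)
```

View pics/cropT.png

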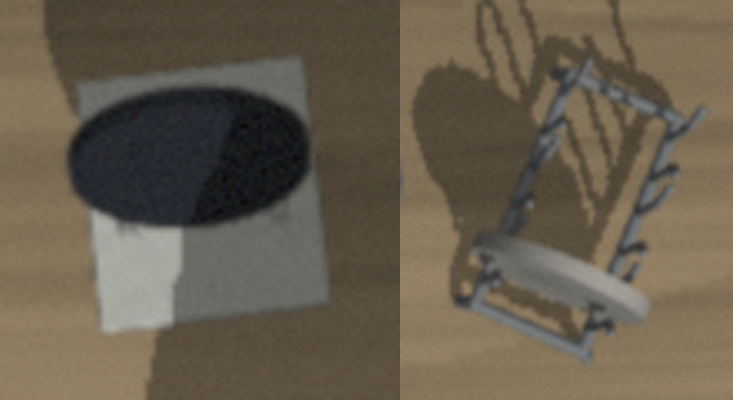

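View pics/cropS.png

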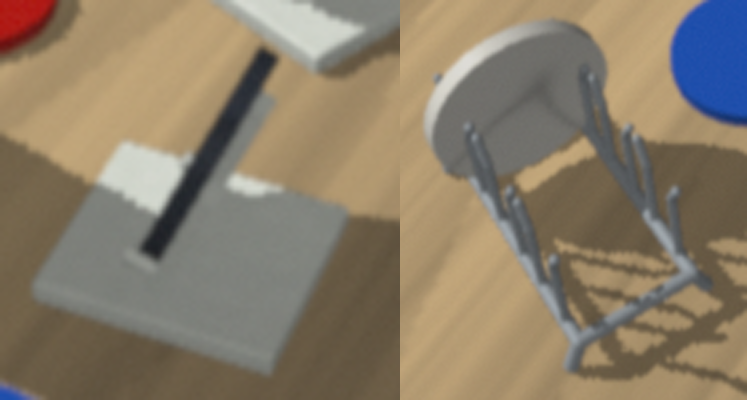

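```bash
python3 - <<'E'
import cv2,numpy as np
t=cv2.imread('pics/top0.png'); s=cv2.imread('pics/scene0.png')
def g(im,x0,y0,w,h,k):
    c=cv2.resize(im[y0:y0+h,x0:x0+w],None,fx=k,fy=k,interpolation=cv2.INTER_CUBIC)
    c=cv2.convertScaleAbs(c,alpha=1.5,beta=20)
    for x in range((x0+9)//10*10,x0+w,10):
        cv2.line(c,((x-x0)*k,0),((x-x0)*k,6),(0,255,255),1); cv2.putText(c,str(x),((x-x0)*k,16),0,.35,(0,255,255))
    for y in range((y0+9)//10*10,y0+h,10):
        cv2.line(c,(0,(y-y0)*k),(6,(y-y0)*k),(0,255,255),1); cv2.putText(c,str(y),(8,(y-y0)*k+4),0,.35,(0,255,255))
    return c
cv2.imwrite('pics/gT.png',g(t,410,205,90,110,5)); cv2.imwrite('pics/gS.png',g(s,160,290,120,145,4))
cv2.imwrite('pics/gS2.png',g(s,300,195,100,95,6))
E
```

```text
(no output)
```

View pics/gT.png

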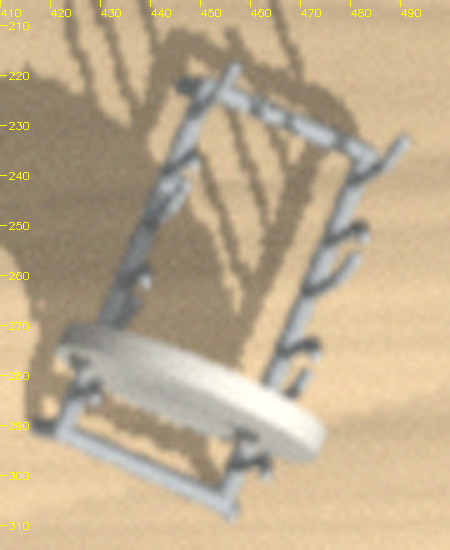

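View pics/gS.png

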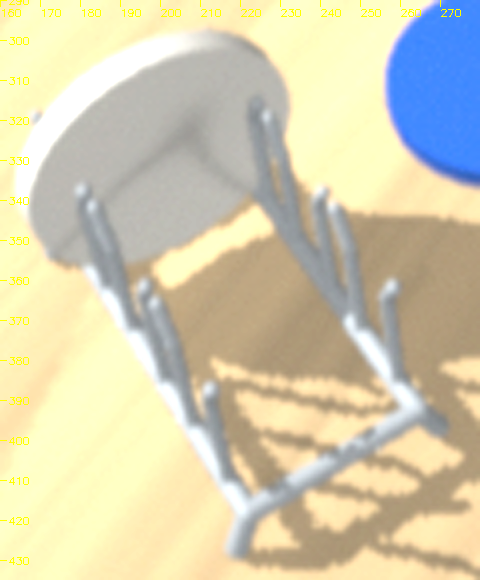

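View pics/gS2.png

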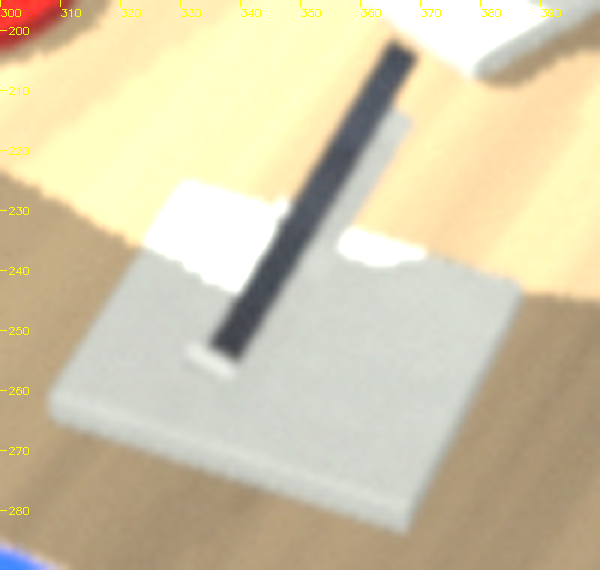

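```bash
cat > h.py <<'E'
import numpy as np,cv2
from workcell import manip
from scipy.spatial.transform import Rotation as R
def P(n):
    c=manip.calibration(n); K=np.array([[c['fx'],0,c['cx']],[0,c['fy'],c['cy']],[0,0,1]])
    return K@np.diag([1,-1,-1])@c['view'][:3]
PT,PS=P('top'),P('scene')
def tri(t,s):
    X=cv2.triangulatePoints(PT,PS,np.array(t,float).reshape(2,1),np.array(s,float).reshape(2,1)); X=(X[:3]/X[3]).ravel()
    e=[np.linalg.norm((p@np.r_[X,1])[:2]/(p@np.r_[X,1])[2]-q) for p,q in((PT,t),(PS,s))]
    return X,max(e)
def pix(p,X): v=p@np.r_[X,1]; return v[:2]/v[2]
E
python3 - <<'E'
from h import *
np.set_printoptions(precision=4,suppress=True)
for n,t,s in [('eL',(457.2,218.2),(257.5,361.3)),('eR',(491,233),(212.5,386.8)),('d2L',(448.6,236),(244.3,341.3)),('d2R',(482.4,251),(198.3,365)),
  ('cornL',(451.4,222.6),(263.8,392)),('cornR',(484,236.6),(222,416.3))]: print(n,*tri(t,s))
t=cv2.imread('pics/top0.png'); m=np.zeros(t.shape[:2],np.uint8)
roi=(t.max(2)<62).astype(np.uint8)
sub=roi[205:270,250:330]; n,l,st,ce=cv2.connectedComponentsWithStats(sub); k=1+st[1:,4].argmax(); print(st[k],ce[k]+[250,205])
c=cv2.findContours((l==k).astype(np.uint8),0,1)[0][0]; e=cv2.fitEllipse(cv2.convexHull(c)); ec=np.array(e[0])+[250,205]; print(e,ec)
X,er=tri(ec,(351.5,229)); print('slate',X,er)
# scene bar
sc=cv2.imread('pics/scene0.png'); m=(sc[195:262,325:378].max(2)<75).astype(np.uint8)
n,l,st,ce=cv2.connectedComponentsWithStats(m);k=1+st[1:,4].argmax(); print('bar',ce[k]+[325,195],st[k])
bc=ce[k]+[325,195];print(tri(ec,bc))
E
```

```text
eL [ 0.5959 -0.2002  0.0889] 0.37593553015858366
eR [ 0.5681 -0.2584  0.0886] 0.12023259684587934
d2L [ 0.5637 -0.1832  0.0896] 0.5039876045780188
d2R [ 0.535  -0.2417  0.0899] 1.0426141875191908
cornL [ 0.6009 -0.2024  0.0225] 0.06832962171242435
cornR [ 0.5731 -0.261   0.0248] 1.1023949086053146
[  11   15   54   31 1358] [287.3468 234.8056]
((37.257259368896484, 29.81352996826172), (31.256010055541992, 55.21242141723633), 86.14654541015625) [287.2573 234.8135]
slate [0.5757 0.1062 0.0656] 1.10073817455437
bar [351.5409 228.9217] [ 11   8  33  52 281]
(array([0.5758, 0.1063, 0.0658]), np.float64(1.0712952679793561))
```

```bash
cat >> h.py <<'E'
def Rt(yaw,tilt):  # disc frame -> tool rotation; tilt = recline toward +x of the disc
    c,s=np.cos(np.radians(yaw)),np.sin(np.radians(yaw)); xh=np.array([c,s,0]); a=np.radians(tilt)
    u=np.sin(a)*xh+np.cos(a)*np.array([0,0,1]); z=-u; y=np.cos(a)*xh-np.sin(a)*np.array([0,0,1]); x=np.cross(y,z)
    return np.c_[x,y,z],u
def delta(p,q,Rg,tcp):
    R0=R.from_quat(q); return R0.inv().apply(tcp-p),(R0.inv()*R.from_matrix(Rg)).as_rotvec()
E
python3 - <<'E'
from h import *
np.set_printoptions(precision=4,suppress=True)
T=[(245+u/4.444,200+v/4.444) for u,v in((78,85),(303,60),(330,300),(103,333))]
S=[(387,243.3),(368,282),(308,261.3),(331.3,225)]
# order top: backL,backR,frontR,frontL  (back=+x, left=+y)
for t,s in zip(T,[(387,243.3),(368,282),(308,261.3),(331.3,225)]): print(tri(t,s))
o=manip.get_obs(); C=np.array([.576,.106,.066])
Rg,u=Rt(5,20)
for d in (.10,0): print(d,C+u*(.0213+d),*delta(o['position'],o['ee_rot'],Rg,C+u*(.0213+d)))
E
```

```text
(array([0.6194, 0.1602, 0.0077]), np.float64(0.039569999071348984))
(array([0.6292, 0.0619, 0.0053]), np.float64(0.4686254083959566))
(array([0.5216, 0.0511, 0.0099]), np.float64(0.25263300960113594))
(array([0.5108, 0.15  , 0.0107]), np.float64(0.7918543524896288))
0.1 [0.6173 0.1096 0.18  ] [ 0.6181 -0.5192  0.0512] [ 0.2963 -0.2297 -1.2989]
0 [0.5833 0.1066 0.086 ] [ 0.585  -0.5278  0.1452] [ 0.2963 -0.2297 -1.2989]
```

```bash
python3 -m handwheel '[[[0.31,-0.26,0.0,0.15,-0.11,-0.65,0.06],[0.618,-0.519,0.051,0.30,-0.22,-1.31,0.06],[0.618,-0.519,0.051,0.30,-0.22,-1.31,0.06],[0.618,-0.519,0.051,0.30,-0.22,-1.31,0.06],[0.618,-0.519,0.051,0.30,-0.22,-1.31,0.06],[0.618,-0.519,0.051,0.30,-0.22,-1.31,0.06],[0.618,-0.519,0.051,0.30,-0.22,-1.31,0.06],[0.618,-0.519,0.051,0.30,-0.22,-1.31,0.06]]]' 60
python3 - <<'E'
from h import *
np.set_printoptions(precision=4,suppress=True)
o=manip.get_obs(); C=np.array([.576,.106,.066])
Rg,u=Rt(5.7,20)
print(o['position'],o['joint_pos'])
print(*delta(o['position'],o['ee_rot'],Rg,C+u*(.0213+.1)))
E
```

```text
clock: 1.15
position: [0.4633, -0.1548, 0.2011]
ee_rot: [0.66, 0.731, -0.124, -0.12]
ft_force: [2.0, -1.6, -0.2]
grip_width: 0.701
[ 0.4633 -0.1548  0.2011] [ 0.6035  0.3544 -0.5365  1.5813  0.2239  1.6023  0.1335]
[ 0.2479  0.1772 -0.0387] [ 0.0027 -0.0098  0.0046]
```

```bash
python3 -m handwheel '[[[0.248,0.177,-0.039,0,-0.01,0,0.06],[0.248,0.177,-0.039,0,-0.01,0,0.06],[0.248,0.177,-0.039,0,-0.01,0,0.06],[0.248,0.177,-0.039,0,-0.01,0,0.06],[0.248,0.177,-0.039,0,-0.01,0,0.06],[0.248,0.177,-0.039,0,-0.01,0,0.06],[0.248,0.177,-0.039,0,-0.01,0,0.06]]]'
python3 - <<'E'
from h import *
np.set_printoptions(precision=4,suppress=True)
o=manip.get_obs(); C=np.array([.576,.106,.066])
Rg,u=Rt(5.7,20)
print(o['position'],o['joint_velocities'].max())
print(*delta(o['position'],o['ee_rot'],Rg,C+u*(.0213+.1)),*delta(o['position'],o['ee_rot'],Rg,C+u*(.0213)))
c=manip.calibration('wrist'); w=manip.camera('wrist'); s=manip.camera('scene')
M=c['tool_from_camera']; R0=R.from_quat(o['ee_rot'])
def wp(X):
    v=M[:3,:3].T@(R0.inv().apply(X-o['position'])-M[:3,3]); v=v*[1,-1,-1]
    th=np.arctan2(np.hypot(v[0],v[1]),v[2]); return np.array([c['cx'],c['cy']])+c['fx']*th*v[:2]/np.hypot(v[0],v[1])
n=Rg[:,1]; side=np.cross(u,n)
for off in(-.005,.005):
  pts=np.array([wp(C+n*off+.05*(np.cos(a)*u+np.sin(a)*side)) for a in np.linspace(0,2*np.pi,60)])
  cv2.polylines(w,[pts.astype(np.int32)],True,(0,255,0) if off<0 else (0,255,255),1)
cv2.imwrite('pics/w1.png',w); cv2.imwrite('pics/s1.png',s)
E
```

```text
clock: 2.02
position: [0.6174, 0.1069, 0.1801]
ee_rot: [0.661, 0.73, -0.128, -0.116]
ft_force: [0.3, 0.5, 0.1]
grip_width: 0.702
[0.6174 0.1069 0.1801] 0.03010967557731523
[0.0032 0.0002 0.    ] [0.0027 0.0002 0.0002] [ 0.0032 -0.0001  0.1   ] [0.0027 0.0002 0.0002]
```

View pics/w1.png

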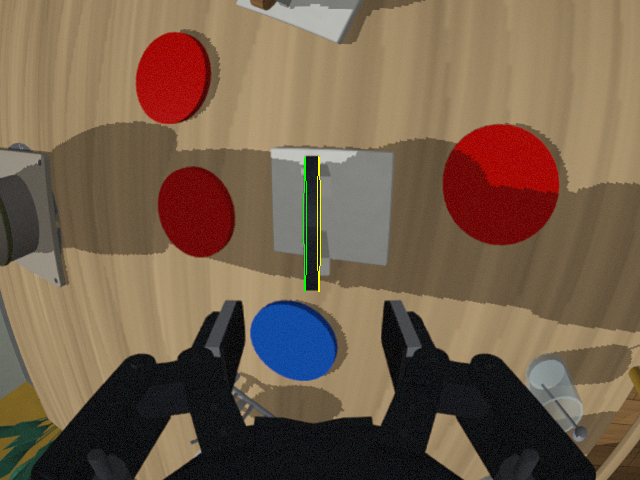

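View pics/s1.png

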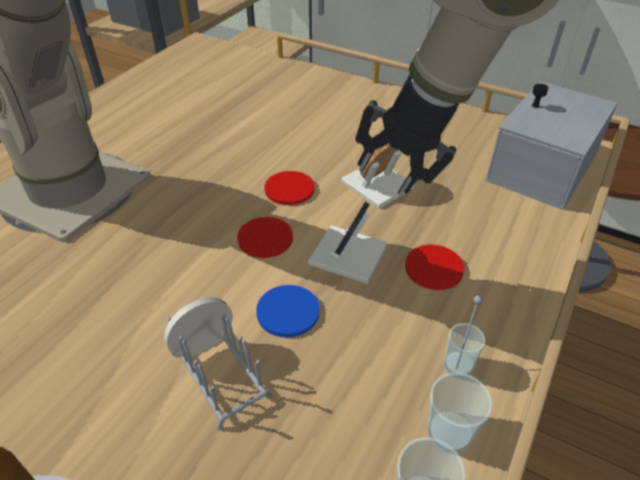

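The wrist picture shows the slate edge-on at columns 304–320, rows 155–290. My measured disc outline falls right on it, and it is the dark one on the white easel. Next I descend and grip.

```bash
python3 -m handwheel '[[[0.002,0,0.04,0,0,0,0.06],[0.003,0,0.075,0,0,0,0.06],[0.003,0,0.1,0,0,0,0.06],[0.003,0,0.1,0,0,0,0.04],[0.003,0,0.1,0,0,0,0.02],[0.003,0,0.1,0,0,0,0.005],[0.003,0,0.1,0,0,0,0.005],[0.003,0,0.1,0,0,0,0.005]]]' 60
python3 - <<'E'
from h import *
cv2.imwrite('pics/w2.png',manip.camera('wrist'))
o=manip.get_obs();print(o['position'],o['grip_width']*.0854,o['ft_force'])
E
```

```text
clock: 3.12
position: [0.5835, 0.1067, 0.0883]
ee_rot: [0.661, 0.73, -0.128, -0.115]
ft_force: [-4.2, -1.9, 7.4]
grip_width: 0.102
[0.58351559 0.10669833 0.08827221] 0.009008670710051297 [-5.26432732 -2.17117983  7.17211164]
```

View pics/w2.png

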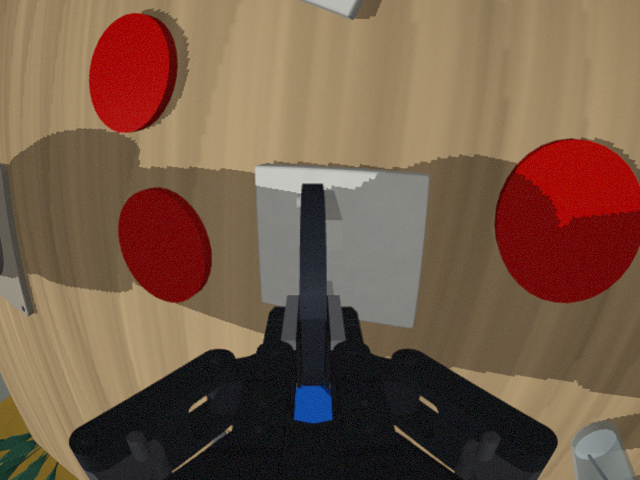

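```bash
python3 -m handwheel '[[[0,0,-0.01,0,0,0,0.005],[0,-0.001,-0.03,0,0,0,0.005],[0,-0.004,-0.07,0,0,0,0.005],[0,-0.006,-0.12,0,0,0,0.005],[0,-0.006,-0.12,0,0,0,0.005]]]'
python3 - <<'E'
from h import *
np.set_printoptions(precision=4,suppress=True)
cv2.imwrite('pics/w3.png',manip.camera('wrist'))
cv2.imwrite('pics/s3.png',manip.camera('scene'))
o=manip.get_obs();print(o['position'],o['grip_width']*.0854,o['ft_force'])
Rg,u=Rt(-26,0); G=np.array([.5657,-.2209,.064])
for h in(.1,0):print(*delta(o['position'],o['ee_rot'],Rg,G+u*(.0225+h)))
E
```

```text
clock: 3.8
position: [0.6209, 0.1113, 0.2061]
ee_rot: [0.662, 0.731, -0.124, -0.113]
ft_force: [-0.1, 0.5, -2.3]
grip_width: 0.106
[0.6188 0.1106 0.2019] 0.009324794659894073 [-0.5578 -0.7442 -2.0426]
[-0.3246 -0.0757  0.0432] [-0.3352  0.0946  0.548 ]
[-0.3246 -0.0419  0.1373] [-0.3352  0.0946  0.548 ]
```

View pics/w3.png

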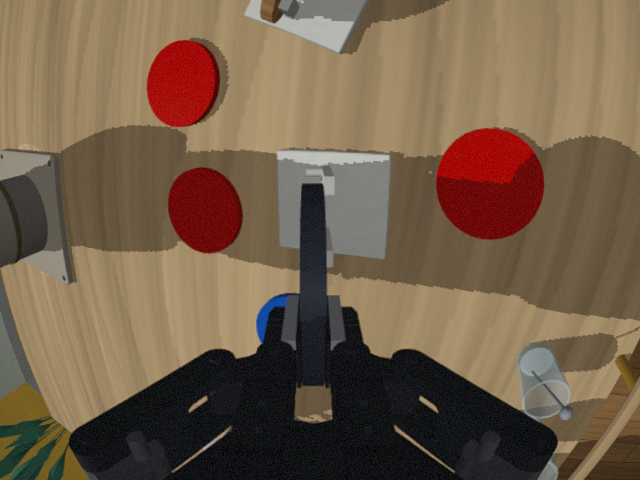

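View pics/s3.png

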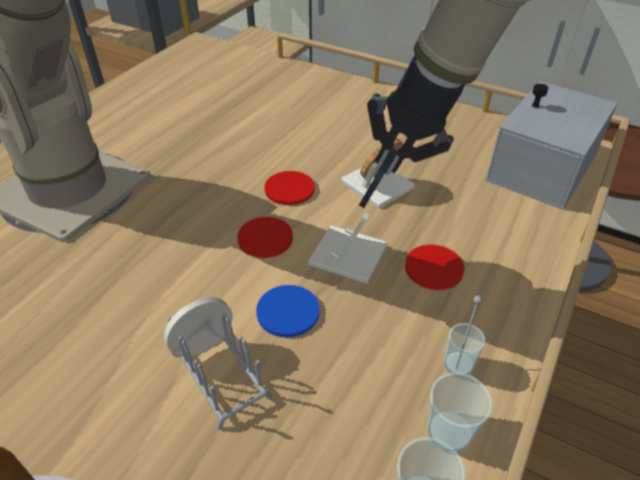

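```bash
python3 -m handwheel '[[[-0.325,-0.082,0.024,-0.335,0.095,0.548,0.005],[-0.325,-0.082,0.024,-0.335,0.095,0.548,0.005],[-0.325,-0.082,0.024,-0.335,0.095,0.548,0.005],[-0.325,-0.082,0.024,-0.335,0.095,0.548,0.005],[-0.325,-0.082,0.024,-0.335,0.095,0.548,0.005],[-0.325,-0.082,0.024,-0.335,0.095,0.548,0.005],[-0.325,-0.082,0.024,-0.335,0.095,0.548,0.005],[-0.325,-0.082,0.024,-0.335,0.095,0.548,0.005]]]'
python3 - <<'E'
from h import *
np.set_printoptions(precision=4,suppress=True)
o=manip.get_obs()
w=manip.camera('wrist'); s=manip.camera('scene')
t=manip.camera('top')
print(o['position'],o['grip_width']*.0854,o['ft_force'],o['joint_velocities'].max())
Rg,u=Rt(-26,0); G=np.array([.5657,-.2209,.064])
for h in(.1,0):print(*delta(o['position'],o['ee_rot'],Rg,G+u*(.0235+h)))
c=manip.calibration('wrist');M=c['tool_from_camera']; R0=R.from_quat(o['ee_rot'])
def wp(X):
    v=M[:3,:3].T@(R0.inv().apply(X-o['position'])-M[:3,3]); v=v*[1,-1,-1]
    th=np.arctan2(np.hypot(v[0],v[1]),v[2]); return np.array([c['cx'],c['cy']])+c['fx']*th*v[:2]/np.hypot(v[0],v[1])
for X in [[.5959,-.2002,.0889],[.5681,-.2584,.0886],[.5637,-.1832,.0896],[.535,-.2417,.0899],[.6009,-.2024,.0225],[.5731,-.261,.0248]]:
    cv2.circle(w,tuple(int(round(k)) for k in wp(np.array(X))),2,(0,255,255),-1)
cv2.imwrite('pics/w4.png',w); cv2.imwrite('pics/s4.png',cv2.resize(s[180:440,130:440],None,fx=2.3,fy=2.3)); cv2.imwrite('pics/t4.png',cv2.resize(t[180:330,380:540],None,fx=4,fy=4))
E
```

```text
clock: 4.9
position: [0.5657, -0.22, 0.2058]
ee_rot: [0.848, 0.531, -0.001, -0.001]
ft_force: [0.9, 0.5, -1.6]
grip_width: 0.104
[ 0.5657 -0.22    0.2058] 0.008880246319345734 [ 0.9068  0.4852 -1.6394] 0.0018696631833335074
[-0.0008  0.0005  0.0183] [-0.003  -0.0001  0.0014]
[-0.0009  0.0008  0.1183] [-0.003  -0.0001  0.0014]
```

View pics/w4.png

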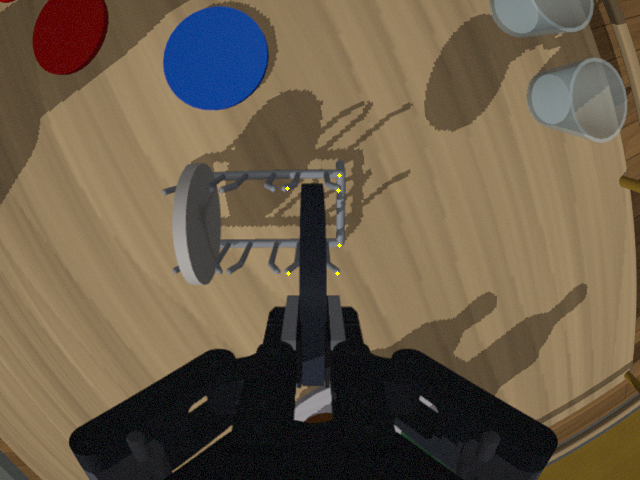

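View pics/s4.png

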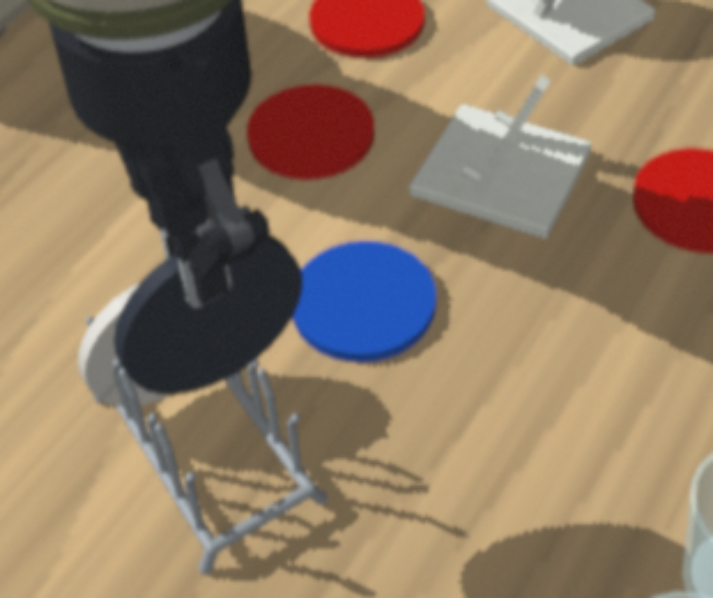

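```bash
python3 -m handwheel '[[[-0.001,0,0.02,-0.003,0,0.001,0.005],[-0.001,0.001,0.04,-0.003,0,0.001,0.005],[-0.001,0.001,0.06,-0.003,0,0.001,0.005],[-0.001,0.001,0.075,-0.003,0,0.001,0.005],[-0.001,0.001,0.09,-0.003,0,0.001,0.005],[-0.001,0.001,0.1,-0.003,0,0.001,0.005],[-0.001,0.001,0.108,-0.003,0,0.001,0.005],[-0.001,0.001,0.108,-0.003,0,0.001,0.005]]]'
python3 - <<'E'
from h import *
np.set_printoptions(precision=4,suppress=True)
o=manip.get_obs()
w=manip.camera('wrist'); s=manip.camera('scene')
print(o['position'],o['grip_width']*.0854,o['ft_force'],o['torque'])
cv2.imwrite('pics/w5.png',w); cv2.imwrite('pics/s5.png',cv2.resize(s[260:440,130:330],None,fx=3.3,fy=3.3))
E
```

```text
clock: 6.05
position: [0.5659, -0.2228, 0.0981]
ee_rot: [0.848, 0.529, -0.0, 0.001]
ft_force: [-0.6, -0.2, -2.0]
grip_width: 0.102
[ 0.5659 -0.2228  0.0981] 0.0086685454371894 [-0.5726 -0.2163 -1.9633] [ 0.076  0.011 -0.016]
```

View pics/w5.png

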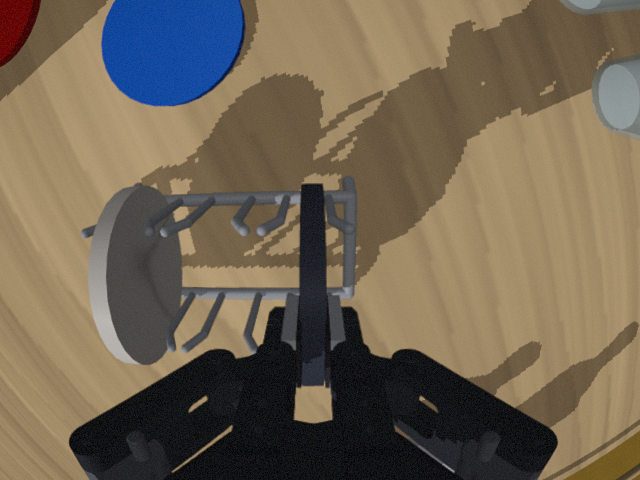

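View pics/s5.png

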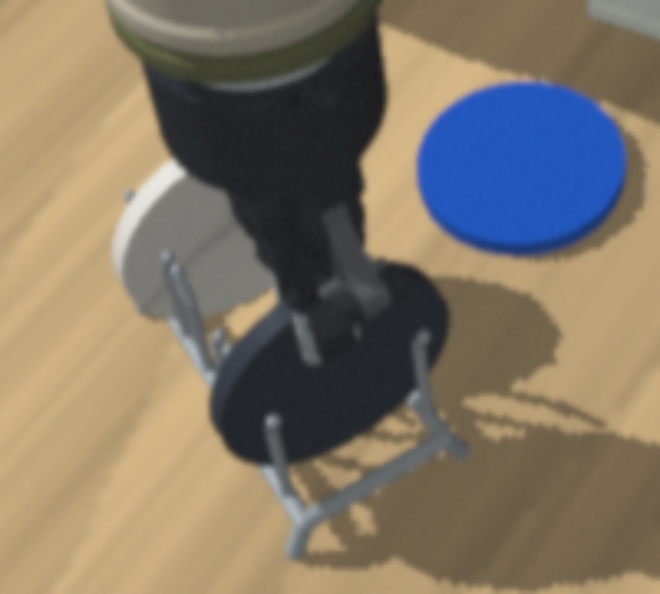

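It's in the end gap between the tines and not touching anything. I'll lower it in small steps until it touches the rails.

```bash
python3 -m handwheel '[[[0.001,0,0.003,0,0,0,0.005],[0.001,0,0.006,0,0,0,0.005],[0.001,0,0.008,0,0,0,0.005],[0.001,0,0.008,0,0,0,0.005]]]'
python3 -m handwheel '[[[0,0,0.001,0,0,0,0.005],[0,0,0.001,0,0,0,0.005]]]'
python3 -m handwheel '[[[0,0,0.001,0,0,0,0.005],[0,0,0.001,0,0,0,0.005]]]'
```

```text
clock: 6.65
position: [0.5664, -0.222, 0.0903]
ee_rot: [0.848, 0.529, 0.0, 0.001]
ft_force: [-0.4, -0.2, -2.0]
grip_width: 0.107
clock: 6.9
position: [0.5665, -0.222, 0.0895]
ee_rot: [0.848, 0.529, 0.0, 0.001]
ft_force: [0.1, -0.4, -2.4]
grip_width: 0.105
clock: 7.15
position: [0.5666, -0.222, 0.0886]
ee_rot: [0.848, 0.529, 0.0, 0.001]
ft_force: [0.0, -0.3, -0.2]
grip_width: 0.107
```

```bash
python3 -m handwheel '[[[0,0,0.001,0,0,0,0.005],[0,0,0.001,0,0,0,0.005]]]'
python3 -m handwheel '[[[0,0,0.001,0,0,0,0.005],[0,0,0.001,0,0,0,0.005]]]'
```

```text
clock: 7.4
position: [0.5668, -0.2223, 0.0883]
ee_rot: [0.848, 0.529, 0.0, 0.001]
ft_force: [-1.6, -0.5, 5.7]
grip_width: 0.105
clock: 7.65
position: [0.567, -0.2225, 0.0881]
ee_rot: [0.848, 0.529, 0.0, 0.002]
ft_force: [-4.9, 0.6, 11.7]
grip_width: 0.107
```

```bash
python3 -m handwheel '[[[0,0,0.001,0,0,0,0.005],[0,0,0.001,0,0,0,0.005]]]'
python3 - <<'E'
from h import *
np.set_printoptions(precision=4,suppress=True)
o=manip.get_obs()
w=manip.camera('wrist'); s=manip.camera('scene')
print(o['position'],o['ft_force'],o['torque'])
R0=R.from_quat(o['ee_rot']);print('tool frame F',R0.inv().apply(o['ft_force']))
cv2.imwrite('pics/w6.png',w); cv2.imwrite('pics/s6.png',cv2.resize(s[280:440,140:300],None,fx=3.7,fy=3.7,interpolation=cv2.INTER_CUBIC))
E
```

```text
clock: 7.9
position: [0.5672, -0.2228, 0.0879]
ee_rot: [0.848, 0.529, 0.0, 0.002]
ft_force: [-7.3, -0.8, 17.9]
grip_width: 0.102
[ 0.5672 -0.2228  0.0879] [-7.3009 -0.8191 17.917 ] [0.4122 1.6421 0.1618]
tool frame F [ -3.9713  -6.1306 -17.9342]
```

View pics/w6.png

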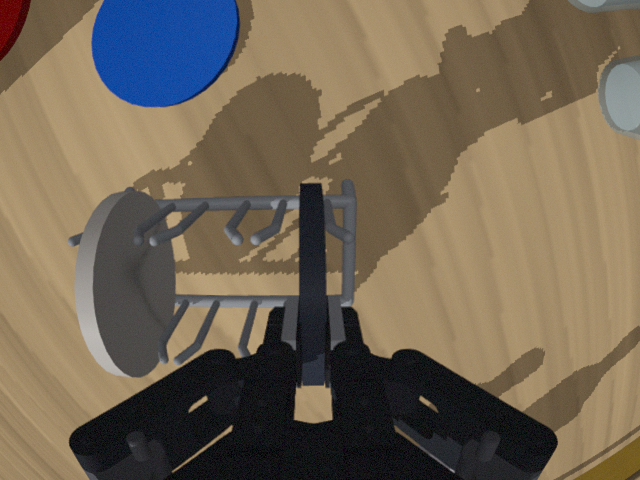

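View pics/s6.png

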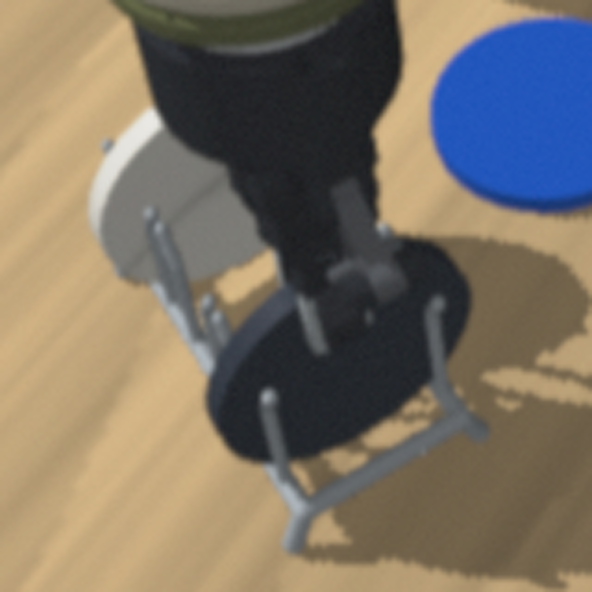

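```bash
python3 -m handwheel '[[[-0.001,-0.001,-0.001,0,0,0,0.005],[-0.001,-0.001,-0.002,0,0,0,0.005],[-0.001,-0.001,-0.002,0,0,0,0.005]]]'
python3 -c "
from h import *
o=manip.get_obs();print(R.from_quat(o['ee_rot']).inv().apply(o['ft_force']),o['position'])"
```

```text
clock: 8.38
position: [0.5658, -0.2225, 0.088]
ee_rot: [0.848, 0.53, 0.001, 0.001]
ft_force: [1.0, -1.3, 4.3]
grip_width: 0.103
[-0.73892913  1.47167482 -4.26658672] [ 0.56577852 -0.22250271  0.08798982]
```

```bash
python3 -m handwheel '[[[0,0,0,0,0,0,0.011],[0,0,0,0,0,0,0.014],[0,0,0,0,0,0,0.02],[0,0,0,0,0,0,0.03],[0,0,0,0,0,0,0.035],[0,0,0,0,0,0,0.035]]]'
python3 - <<'E'
from h import *
s=manip.camera('scene');w=manip.camera('wrist')
cv2.imwrite('pics/s7.png',np.hstack([cv2.resize(s[280:440,140:300],(390,390)),cv2.resize(w[150:400,150:400],(390,390))]))
E
```

```text
clock: 9.12
position: [0.5652, -0.2224, 0.0875]
ee_rot: [0.848, 0.53, 0.0, 0.001]
ft_force: [0.6, 1.0, 0.7]
grip_width: 0.408
```

View pics/s7.png

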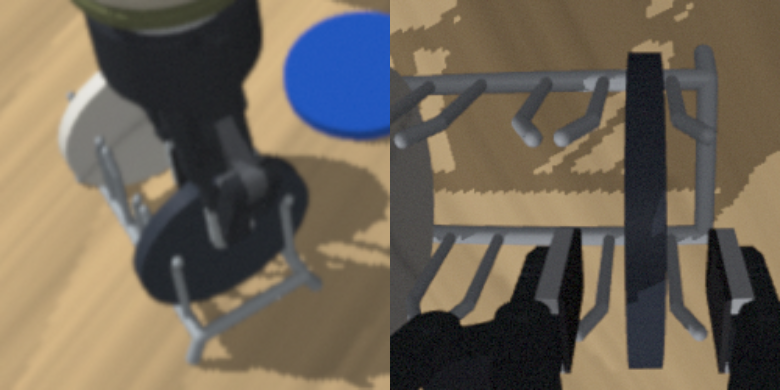

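The slate stands free between the open fingers. I'll back straight up.

```bash
python3 -m handwheel '[[[0,0,-0.01,0,0,0,0.035],[0,0,-0.03,0,0,0,0.035],[0,0,-0.07,0,0,0,0.035],[0,0,-0.12,0,0,0,0.04],[0,0,-0.16,0,0,0,0.04],[0,0,-0.16,0,0,0,0.04],[0,0,-0.16,0,0,0,0.04],[0,0,-0.16,0,0,0,0.04]]]'
python3 - <<'E'
from h import *
s=manip.camera('scene');w=manip.camera('wrist')
cv2.imwrite('pics/s8.png',np.hstack([cv2.resize(s[120:440,140:460],(400,400)),cv2.resize(w[50:350,130:430],(400,400))]))
cv2.imwrite('pics/s8z.png',cv2.resize(s[290:435,155:275],None,fx=4,fy=4))
print(manip.get_obs()['ft_force'])
E
```

```text
clock: 10.22
position: [0.5645, -0.2221, 0.2467]
ee_rot: [0.848, 0.529, -0.0, 0.0]
ft_force: [0.4, 0.8, -0.7]
grip_width: 0.469
[-0.44754682  0.13682993  0.14563247]
```

View pics/s8.png

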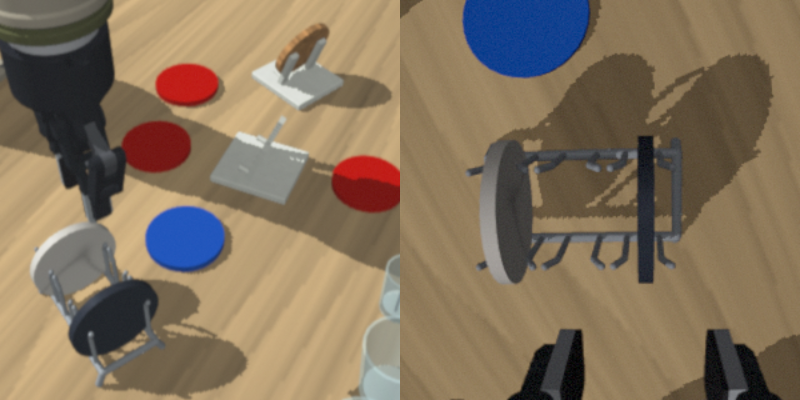

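View pics/s8z.png

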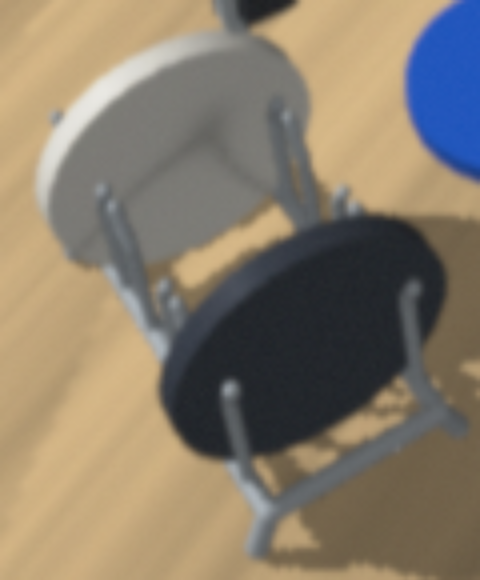

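The slate stands upright in the +x end gap with its rim down on the rails. The marble and cork coasters haven't moved, and the gripper is about 13 cm above the coaster.

```bash
python3 -c "
from workcell import manip
print(manip.hand_in())"
```

```text
the job is handed in; nothing more can be done
None
```

The slate coaster now stands upright in the rack's empty end gap farthest from the marble, and the job is handed in at about 10.3 s on the robot's clock.

- **What I did:** I pinched the slate by its upper rim, tilted to match the easel. I lifted it along its face, carried it over the rack and lowered it in small steps until it touched the rails. I pressed to about 18 N, eased to about 4 N, then opened the fingers and backed straight up.
- **Last checks:** The final scene and wrist pictures show the slate standing in the +x end gap between its tines. The marble and cork look unmoved in those pictures, though I didn't re-measure them. The gripper was clear, with a force reading near zero.
- **Disagreement:** The grasp sat about 2 mm higher on the disc than planned, so I allowed for it when lowering. At the full press there was a side force of about 7 N, which I relieved with a 1 mm shift before letting go. No check failed.

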